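# Index the staining carousel by one jar

## Task

Move the staining carousel on by one jar: push the hand wheel by its upright handle clockwise, seen from above, through exactly one full turn, so that the handle stops where it began. Just push, do not grip the handle between the fingers; leave the loose things on the bench where they stand, and finish clear of everything.

Things in the scene. Friction and masses are not known exactly. Their poses are not given: they have to be found in the camera images.
- indexer: fixed base of the carousel machine, a white plate 260 x 500 x 22 mm high; origin on the bench directly under the wheel's vertical axis; the plate runs from 110 mm on the -y side to 390 mm on its +y side and 130 mm either way along x; +y points to the carousel. Under the wheel stands a grey gear housing 110 x 110 mm, up to 88 mm above the bench
- wheel (a joint): turning angle of the hand wheel (rad): grows clockwise seen from above; at 0 the handle lies on the -x side of the wheel in the base's frame. Starts between -1.2 and 1.2. Dry friction, stays where it is left and does not coast; pushing takes about 3 to 6 N at the handle. It turns freely in both directions from -3 to 11 rad
- wheel_hub (a point): centre of the hub's top face, on the wheel's vertical axis, 124 mm above the bench. Steel wheel lying level: rim of 14 mm round bar on a 75 mm radius, top of the rim 116 mm above the bench, three spokes, hub 36 mm across
- wheel_handle (a point): centre of the top of the wheel's upright light wooden handle, 176 mm above the bench, turning with the wheel: a cylinder 20 mm in diameter, 75 mm from the wheel's axis, its wooden grip from 120 to 176 mm above the bench. It is fixed to the rim
- carousel (a joint): turning angle of the carousel (rad), geared to the wheel: one sixth of the wheel's angle, clockwise too. An aluminium disc 236 mm across with six white lidded jars fixed in it, lids up to 142 mm above the bench; its axis is 250 mm from the wheel's along the base's +y
- jar_a: loose white plastic staining jar with a domed lid, 100 mm high, 54 mm across the foot, standing beyond the wheel; origin under its foot. Bystander
- jar_b: a second loose jar like jar_a. Bystander
- tip_box: yellow pipette-tip box, 85 x 122 x 46 mm high, to the right of the wheel; origin under its centre. Bystander
- bottle: amber bottle, 60 mm diameter, 150 mm high; origin under its centre. Bystander
- timer: small white bench timer lying flat, 60 x 75 x 26 mm high, on the machine's base plate, in front and left of the wheel; origin under its centre. Bystander
- beaker: glass beaker, 68 mm across, 85 mm high, in front and to the right of the wheel; origin under its centre. Bystander

How it is judged:
On the way, in this order (a step that is already met when the one before it is completed fails the run):
1. the handle has been pushed to the far side, about half a turn clockwise (distance of wheel_handle from where it was at the start of the episode above 0.14 m and value of joint wheel between 1.5 and 4.8 rad), for 0.02 s.
2. the handle is back where it began, one turn on (distance of wheel_handle from where it was at the start of the episode below 0.02 m and value of joint wheel above 4.75 rad), for 0.2 s.
At the end, for the whole second after the job is handed in: The wheel stands still exactly one turn clockwise from its start: its handle is within 20 mm (its own width, about 15 degrees) of where it began, the carousel has moved on by one jar, and no loose thing has moved more than 30 mm (all of step 2 and value of joint wheel below 7.8 rad and value of joint carousel above 0.75 rad and velocity of joint wheel between -0.05 and 0.05 rad/s and distance of each of jar_a, jar_b, tip_box, bottle, timer, beaker from where it was at the start of the episode below 0.03 m); the robot touches nothing.
It fails at once if the handle is gripped between the fingers (horizontal distance between the grasp point and wheel_handle below 0.01 m and z of the grasp point in the frame of wheel_handle below 0.015 m).
It fails at once if the wheel is turned well backwards (value of joint wheel below -1.75 rad).
It fails at once if the wheel is turned well past one turn (value of joint wheel above 7.9 rad).
It fails at once if a loose thing is moved or lifted by more than 30 mm (not (distance of each of jar_a, jar_b, tip_box, bottle, timer, beaker from where it was at the start of the episode below 0.03 m)).
It also fails if it takes over 54 s, if anything falls off the work surface, if the arm or the gripper's body presses on something with over 40 N, if the wrist force passes 120 N, or if a joint passes its speed limit or range.

## Robot

A 6-joint arm with a two-finger parallel gripper is mounted at the origin on the work surface. World frame = base frame: x ahead of the robot, y to its left, z up, the work surface at z = 0. Lengths are in m, angles in rad, forces in N, time in s.
With the tool pointing down it reaches from about 0.375 to 0.975 m from the base axis. Payload 3.8 kg.
Tool frame: the origin (TCP) lies midway between the tips of the shut fingers; the grasp point (between the pads) lies 19 mm behind it; z points along the fingers, y is the direction in which the jaws open and shut (so a half turn about z gives the same grasp; the last joint's range is limited). The gripper opens to 85 mm and grips with 20 to 120 N. Pads are 22 mm wide; open, the fingers measure 114 mm over their backs; the gripper's body (76 mm by 85 mm) begins 54 mm behind the grasp point. The pads swing forward as they close: fully open they stand 13 mm farther back than shut.
Start: joints at [1.263, 0.264, 1.604, -0, 1.274, -0.037], TCP at [0.181, 0.65, 0.231] pointing down, gripper open.
Joint ranges: [-2.63, 2.63], [-0.94, 2.18], [0.31, 2.57], [-1.31, 4.45], [0, 2.66], [-2.55, 2.55]. Speed limits (rad/s): [2.57, 2.57, 3.14, 3.14, 3.14, 3.14].

## Interface

Orientations are given as a rotation vector (axis times angle).
In Python, from workcell import bot gives the robot as it stands. The module is installed in compiled form; this text tells all that it offers.
- The arm moves only by the tool move_arm, never from a script. Its argument "steps" is a list of rows, each a list of 5 numbers: the shift along the tool's x, y, z in mm, then the turn about the tool's z in degrees, then the opening in per cent of the stroke, from 0 (shut) to 100 (fully open). In form: [[tx, ty, tz, turn, claw], ...]. A call has 1 to 20 rows; each row is the pose to reach, as a shift and turn from the pose commanded when the call began, along the tool's axes at that moment; what a row does not reach only later rows make up. A row lasts 1/10 s, in which the tool goes at most 50 mm and 8.59 degrees, less where a joint would pass 70% of its speed; a pose out of reach is approached as far as the arm can. A call with a gripper value outside its range is refused whole. The fingers move at their own pace and stop on an object; "newtons" is the grip in N (left out, the last holds). Time passes only in rows, so rows that repeat a pose let the fingers close. It gives the time, the measured TCP pose, the force and the opening at its end, in the units of the state.
- bot.read_state(): the state, without advancing time (a new reading comes with each control period).
- bot.read_camera(name): name is "side" or "top"; returns a dict with "pixels" (420x560x3 uint8, red, green, blue), "depth" (420x560 float32, m along the optical axis (not along the pixel's ray), 0 where there is no reading), "fovy" (degrees; the focal length in pixels is half the picture's height over the tangent of half this angle, whatever the lens; pixels are square), "cx", "cy" (the principal point, pixels), "k1" (the pictures are not rectified: a ray, as slopes to the right and down, at radius r is drawn at 1 + k1 r^2 times it, then the intrinsics apply), "xyz" and "attitude" of the camera in the world. Camera axes: x right, y up, looking along -z (the intrinsics and any distortion apply to the point x, -y, -z); pixel columns grow to the right and rows downward; lengths in m; the calibration is good to about 2 mm. A picture is of the moment at which its call begins.
- bot.finish_job(): hands the job in, once; it reports no verdict.
The state is a dict: "time": time; "q": joint angles; "joint_vel": joint speeds; "joint_torque": joint torques, N m; "tool_pos": TCP position; "tcp_rot": TCP orientation; "wrist_force": force on the tool from outside, world axes, zero at the start; "torque": the same for the moment, N m; "width": opening from 0.0 (shut) to 1.0 (fully open).
Only numpy, scipy, OpenCV 4.12 (cv2) and the standard library are available. Lean on these libraries where they do the work, as an engineer would, in place of code of your own. Each camera call takes 0.05 s, during which the arm holds its last target.

## Working session

There is one attempt and no reset: what is moved stays moved. The work goes in short steps, Python scripts to look and compute and a tool call to move; the robot and the scene stay as the last step left them, time stands still between calls to the robot, and variables do not carry over. Pictures are saved under pics/ and viewed, and the job is handed in when it is done.

Besides the shell and the picture viewer there is one more tool, called after "Emit:" in YAML: its name, and indented under it one key for each argument. move_arm: Moves the arm, as the interface text tells. Its arguments: {"type":"object","properties":{"steps":{"type":"array","items":{"type":"array","items":{"type":"number"}}},"newtons":{"type":"number"}},"required":["steps"]}

```bash
mkdir -p pics; cat > h.py <<'E'
import numpy as np,cv2
from workcell import bot
from scipy.spatial.transform import Rotation as R
def cam(n):
    c=bot.read_camera(n); return c
def rot(c):
    a=np.array(c["attitude"],float)
    return a if a.shape==(3,3) else R.from_rotvec(a).as_matrix() if a.size==3 else R.from_quat(a).as_matrix()
def K(c):
    f=210/np.tan(np.radians(c["fovy"])/2); return np.array([[f,0,c["cx"]],[0,f,c["cy"]],[0,0,1]])
def ray(c,u,v):
    p=cv2.undistortPoints(np.array([[[u,v]]],float),K(c),np.array([c["k1"],0,0,0.]))[0,0]
    return rot(c)@np.array([p[0],-p[1],-1])
def atz(c,u,v,z):
    d=ray(c,u,v);o=np.array(c["xyz"]);return o+d*(z-o[2])/d[2]
def dep(c,u,v):
    return np.array(c["xyz"])+ray(c,u,v)*c["depth"][int(round(v)),int(round(u))]
E
python3 - <<'E'
from h import *
import pickle
print(bot.read_state())
for n in("top","side"):
    c=cam(n);cv2.imwrite(f"pics/{n}0.png",c["pixels"][:,:,::-1]);pickle.dump(c,open(n+"0.pkl","wb"))
    print(n,{k:v for k,v in c.items() if k not in("pixels","depth")})
E
```

```text
{'time': 0.0, 'q': array([ 1.26309043e+00,  2.64729751e-01,  1.60541036e+00,  1.54955658e-05,
        1.27369813e+00, -3.68927263e-02]), 'joint_vel': array([-0.00021122, -0.00071728,  0.00030986, -0.00217268,  0.00261068,
       -0.00101204]), 'joint_torque': array([ 2.52564445e-03, -5.15080619e+01, -3.67325306e+01,  2.47375310e-04,
        1.25480312e-02,  1.43468912e-05]), 'tool_pos': array([0.18033795, 0.64968728, 0.22995816]), 'tcp_rot': array([-0.42404649, -3.11243737,  0.00347071]), 'wrist_force': array([-0.72693387, -0.02721574, -0.15936023]), 'torque': array([ 0.02468747, -0.0209423 , -0.00675651]), 'width': 0.996577451132257}
top {'fovy': 42.38612140054529, 'cx': 281.12838994933685, 'cy': 200.32718525332547, 'k1': -0.17022009014821737, 'xyz': array([ 0.34482467, -0.00816826,  1.41694868]), 'attitude': array([ 0.13938723, -0.10184885, -1.56881683])}
side {'fovy': 47.21742236193092, 'cx': 285.4351589283536, 'cy': 208.70481991525486, 'k1': 0.014730827603727908, 'xyz': array([ 0.36332952, -0.63886945,  0.81758067]), 'attitude': array([ 0.78267636, -0.10769002, -0.29026692])}
```

View pics/top0.png

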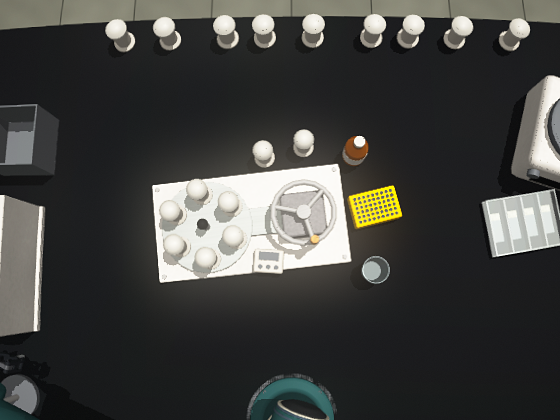

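View pics/side0.png

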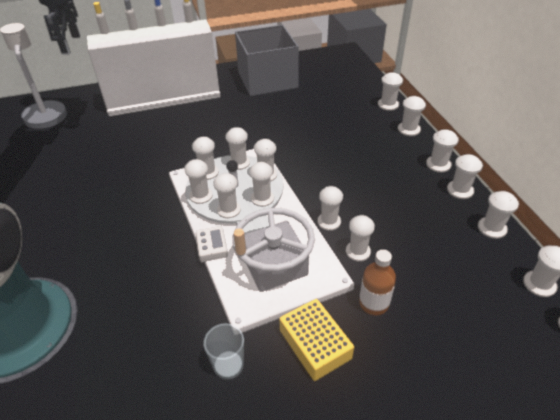

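The top view shows the hub near (303,212), the handle near (315,239), the timer at (268,260), the beaker at (375,270), the jars at (263,153) and (303,142), and the bottle at (356,150). I'll enlarge it to read these off more closely.

```bash
python3 - <<'E'
from h import *
import pickle
c=pickle.load(open("top0.pkl","rb"))
im=c["pixels"][120:300,230:410,::-1]
im=cv2.resize(im,(720,720),interpolation=cv2.INTER_CUBIC)[:600] if 0 else cv2.resize(im,(594,594),interpolation=cv2.INTER_CUBIC)
cv2.imwrite("pics/top0z.png",im)
c=pickle.load(open("side0.pkl","rb"))
im=cv2.resize(c["pixels"][190:310,190:350,::-1],(800,600),interpolation=cv2.INTER_CUBIC)
cv2.imwrite("pics/side0z.png",im)
E
```

```text
(no output)
```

View pics/top0z.png

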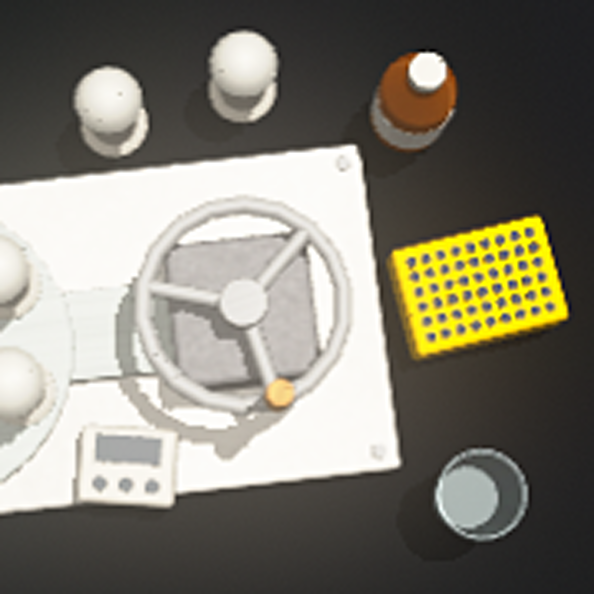

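View pics/side0z.png

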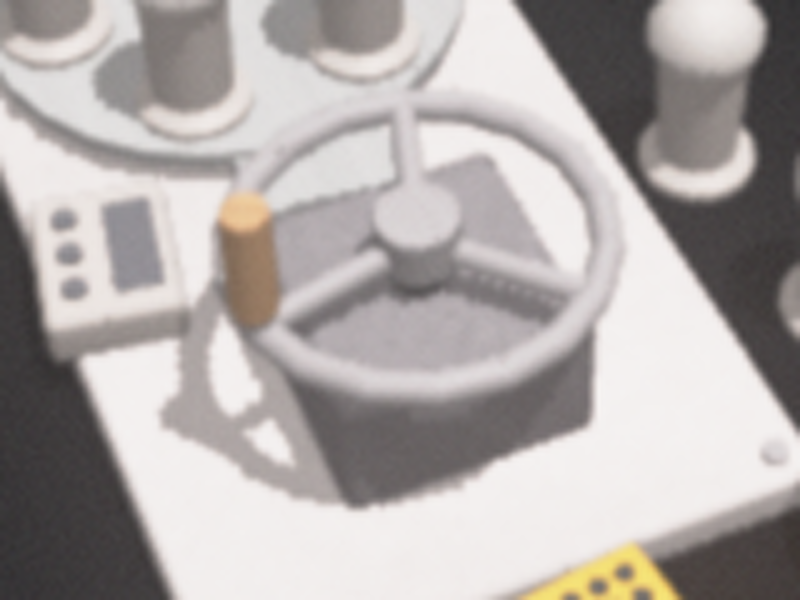

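```bash
python3 - <<'E'
from h import *
import pickle
t=pickle.load(open("top0.pkl","rb"));s=pickle.load(open("side0.pkl","rb"))
for n,c,P in(("top",t,{"hub":(303.3,211.5,.124),"han":(314.5,238.5,.176)}),("side",s,{"hub":(273.1,231.3,.124),"han":(238.5,231.3,.176)})):
    for k,(u,v,z) in P.items(): print(n,k,atz(c,u,v,z).round(4),dep(c,u,v).round(4))
z=lambda u,v:(u/3.3+229.7,v/3.3+119.7)
for k,u,v,h in[("timer TL",82,425,.048),("timer TR",180,430,.048),("timer BR",174,506,.048),("jar lid a",110,97,.09),("jar b lid",243,66,.09),("beaker c",482,493,.085),("bottle cap",427,71,.15),("plateTR",360,146,.022),("plateBR",400,465,.022),("box TL",392,250,.046),("box BL",418,357,.046),("box BR",567,318,.046),("carjar1",5,268,.13),("carjar2",20,382,.13)]:
    print(k,atz(t,*z(u,v),h).round(3))
E
```

```text
top hub [ 0.5176 -0.0306  0.124 ] [ 0.5177 -0.0306  0.1232]
top han [ 0.4481 -0.055   0.176 ] [ 0.4485 -0.0552  0.1713]
side hub [ 0.5208 -0.0242  0.124 ] [ 0.5208 -0.0241  0.1239]
side han [ 0.4494 -0.0511  0.176 ] [ 0.4492 -0.0523  0.1773]
timer TL [0.434 0.092 0.048]
timer TR [0.43  0.017 0.048]
timer BR [0.372 0.021 0.048]
jar lid a [0.681 0.069 0.09 ]
jar b lid [ 0.705 -0.032  0.09 ]
beaker c [ 0.38  -0.208  0.085]
bottle cap [ 0.685 -0.166  0.15 ]
plateTR [ 0.657 -0.127  0.022]
plateBR [ 0.404 -0.154  0.022]
box TL [ 0.569 -0.148  0.046]
box BL [ 0.486 -0.167  0.046]
box BR [ 0.515 -0.283  0.046]
carjar1 [0.543 0.143 0.13 ]
carjar2 [0.459 0.131 0.13 ]
```

```bash
cat > p.py <<'E'
from h import *
s=bot.read_state();M=R.from_rotvec(s["tcp_rot"]).as_matrix();T0=s["tool_pos"]
H=np.array([.519,-.0275])
def row(p): return (M.T@(np.array(p)-T0)*1000).round(0).astype(int).tolist()
def circ(a,z,r=.075): a=np.radians(a);return [H[0]+r*np.cos(a),H[1]+r*np.sin(a),z]
E
python3 - <<'E'
from p import *
print(M.round(3))
print(row(circ(236,.26)),row(circ(236,.142)))
E
```

```text
[[-0.964  0.268 -0.001]
 [ 0.268  0.964 -0.002]
 [ 0.    -0.002 -1.   ]]
[-484, -633, -29] [-484, -633, 89]
```

Emit:
move_arm:
  steps:
    - [0,0,-30,0,0]
    - [-484,-633,-30,0,0]
    - [-484,-633,-30,0,0]
    - [-484,-633,-30,0,0]
    - [-484,-633,-30,0,0]
    - [-484,-633,-30,0,0]
    - [-484,-633,-30,0,0]
    - [-484,-633,-30,0,0]
    - [-484,-633,-30,0,0]
    - [-484,-633,-30,0,0]
    - [-484,-633,-30,0,0]
    - [-484,-633,-30,0,0]
    - [-484,-633,-30,0,0]
    - [-484,-633,-30,0,0]
    - [-484,-633,-30,0,0]
    - [-484,-633,-30,0,0]
    - [-484,-633,-30,0,0]
    - [-484,-633,-30,0,0]
    - [-484,-633,-30,0,0]
    - [-484,-633,-30,0,0]
  newtons: 60

```text
time: 2.1
tool_pos: [0.477, -0.0882, 0.2608]
tcp_rot: [-0.423, -3.112, -0.001]
wrist_force: [-0.0, 0.2, -0.1]
width: -0.002
```

```bash
python3 - <<'E'
from p import *
print(s["time"],T0,s["width"],s["wrist_force"],s["q"],s["tcp_rot"])
print(row(circ(236,.142)))
for n in("top","side"):
    c=cam(n);cv2.imwrite(f"pics/{n}1.png",c["pixels"][:,:,::-1])
E
```

```text
2.1 [ 0.47695037 -0.08818685  0.26079201] -0.0016352516395700502 [-0.0167531   0.1662922  -0.10524967] [-2.34567660e-01 -1.18735133e-01  1.95830462e+00  5.43194604e-04
  1.30336024e+00 -1.53498388e+00] [-4.23471091e-01 -3.11163046e+00 -1.02666488e-03]
[-1, -1, 119]
```

View pics/side1.png

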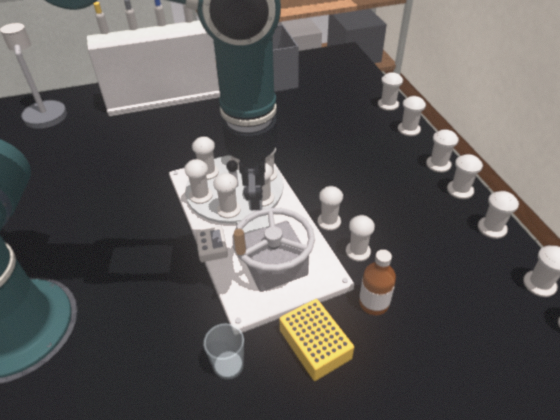

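The side view shows the gripper tip near (255,200), at the carousel side. I'll check whether that matches the reported TCP.

```bash
python3 - <<'E'
from p import *
def proj(c,p):
    q=rot(c).T@(np.array(p)-c["xyz"]);q=np.array([q[0],-q[1],-q[2]])
    return cv2.projectPoints(q[None],np.zeros(3),np.zeros(3),K(c),np.array([c["k1"],0,0,0.]))[0].ravel()
print(s["time"],T0)
for n in("top","side"):
    c=cam(n);print(n,proj(c,T0),proj(c,[.448,-.053,.176]));cv2.imwrite(f"pics/{n}2.png",c["pixels"][:,:,::-1])
E
```

```text
2.2 [ 0.47711916 -0.08768247  0.26113012]
top [331.07470752 221.65558778] [313.61637978 238.5455866 ]
side [255.91721148 208.17051582] [238.00491867 232.21442069]
```

View pics/side2.png

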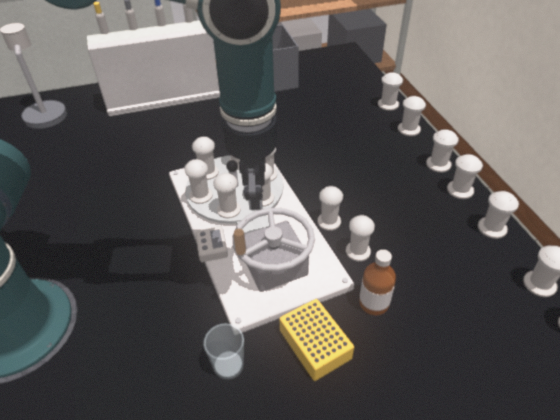

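View pics/top2.png

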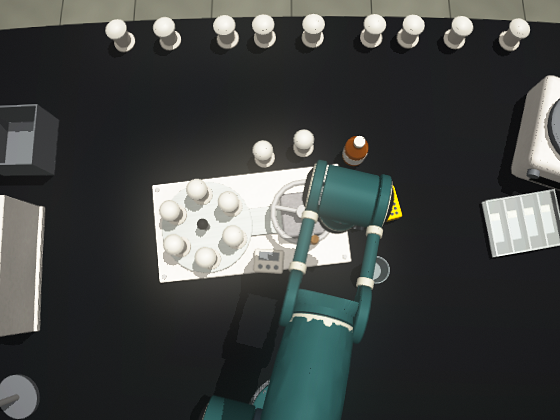

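The tip at (256,208) matches the projected TCP (256,208), so the view is consistent. The handle and loose things haven't moved, so I'll lower behind the handle.

Emit:
move_arm:
  steps:
    - [-1,-1,40,0,0]
    - [-1,-1,80,0,0]
    - [-1,-1,105,0,0]
    - [-1,-1,119,0,0]
    - [-1,-1,119,0,0]

```text
time: 2.8
tool_pos: [0.4767, -0.0892, 0.1404]
tcp_rot: [-0.422, -3.109, -0.001]
wrist_force: [-0.4, 0.4, 0.1]
width: -0.003
```

```bash
python3 - <<'E'
from p import *
print(s["time"],T0,s["wrist_force"])
for a in range(228,30,-10): print(a,row(circ(a,.142)))
E
```

```text
2.8 [ 0.47667425 -0.08918691  0.14035711] [-0.35114653  0.39135792  0.07363863]
228 [9, 4, -2]
218 [20, 10, -2]
208 [30, 19, -2]
198 [38, 29, -1]
188 [44, 41, -1]
178 [49, 53, -1]
168 [51, 66, -1]
158 [50, 79, -1]
148 [48, 92, -1]
138 [43, 104, -1]
128 [36, 115, -2]
118 [27, 125, -2]
108 [17, 133, -2]
98 [5, 140, -2]
88 [-7, 144, -2]
78 [-20, 146, -2]
68 [-33, 145, -2]
58 [-46, 143, -2]
48 [-58, 138, -2]
38 [-69, 131, -2]
```

Emit:
move_arm:
  steps:
    - [9,4,-1,0,0]
    - [20,10,-1,0,0]
    - [30,19,-1,0,0]
    - [38,29,-1,0,0]
    - [44,41,-1,0,0]
    - [49,53,-1,0,0]
    - [51,66,-1,0,0]
    - [50,79,-1,0,0]
    - [48,92,-1,0,0]

```text
time: 3.7
tool_pos: [0.4594, 0.0092, 0.146]
tcp_rot: [0.421, 3.104, -0.008]
wrist_force: [5.1, -14.4, -1.4]
width: 0.001
```

```bash
python3 - <<'E'
from p import *
print(s["time"],T0,s["wrist_force"],s["torque"])
print(np.degrees(np.arctan2(T0[1]-H[1],T0[0]-H[0])),np.hypot(T0[1]-H[1],T0[0]-H[0]))
for a in range(138,-70,-10): print(a,row(circ(a,.142)))
for n in("top","side"):
    c=cam(n);cv2.imwrite(f"pics/{n}3.png",c["pixels"][:,:,::-1])
E
```

```text
3.7 [0.45942401 0.009208   0.14604177] [  5.11527126 -14.42198383  -1.43294592] [-2.09176926 -0.65906361 -0.20918454]
148.36052634048633 0.06997696648164267
138 [0, 14, 4]
128 [-7, 25, 4]
118 [-16, 35, 4]
108 [-26, 43, 4]
98 [-37, 49, 4]
88 [-50, 53, 4]
78 [-63, 55, 4]
68 [-76, 55, 5]
58 [-89, 52, 5]
48 [-101, 48, 5]
38 [-112, 41, 5]
28 [-122, 32, 5]
18 [-130, 22, 5]
8 [-136, 10, 5]
-2 [-140, -2, 5]
-12 [-142, -15, 6]
-22 [-142, -28, 6]
-32 [-139, -41, 6]
-42 [-134, -53, 6]
-52 [-127, -64, 6]
-62 [-119, -74, 6]
```

View pics/side3.png

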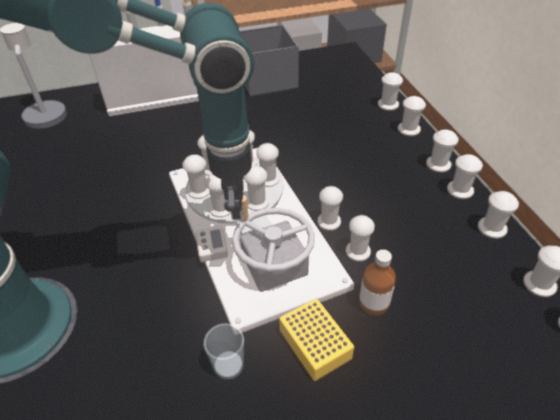

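Emit:
move_arm:
  steps:
    - [-5,12,2,0,0]
    - [-12,23,2,0,0]
    - [-21,33,2,0,0]
    - [-31,41,2,0,0]
    - [-43,48,2,0,0]
    - [-55,52,2,0,0]
    - [-68,54,2,0,0]
    - [-81,53,2,0,0]
    - [-94,51,2,0,0]
    - [-106,46,2,0,0]
    - [-117,39,2,0,0]

```text
time: 4.9
tool_pos: [0.5757, 0.0187, 0.1403]
tcp_rot: [-0.423, -3.104, -0.001]
wrist_force: [-7.0, 3.5, 0.2]
width: -0.001
```

```bash
python3 - <<'E'
from p import *
print(s["time"],T0,s["wrist_force"],s["torque"])
print(np.degrees(np.arctan2(T0[1]-H[1],T0[0]-H[0])),np.hypot(T0[1]-H[1],T0[0]-H[0]))
b=np.array(circ(38,.142))
for a in range(28,-130,-10): print(a,(M.T@(np.array(circ(a,.142))-b)*1000).round().astype(int).tolist())
for n in("top","side"):
    c=cam(n);cv2.imwrite(f"pics/{n}4.png",c["pixels"][:,:,::-1])
E
```

```text
4.9 [0.57570857 0.01865749 0.14026871] [-6.998072    3.46533369  0.18016544] [ 0.412173    1.0166054  -0.01849806]
39.143596699350255 0.0731189150580615
28 [-10, -9, 0]
18 [-18, -19, 0]
8 [-24, -30, 0]
-2 [-28, -43, 0]
-12 [-30, -56, 0]
-22 [-30, -69, 0]
-32 [-27, -82, 0]
-42 [-23, -94, 0]
-52 [-16, -105, 0]
-62 [-7, -115, 0]
-72 [3, -123, 0]
-82 [15, -129, 0]
-92 [27, -133, 0]
-102 [40, -135, 0]
-112 [53, -135, 1]
-122 [66, -132, 1]
```

View pics/side4.png

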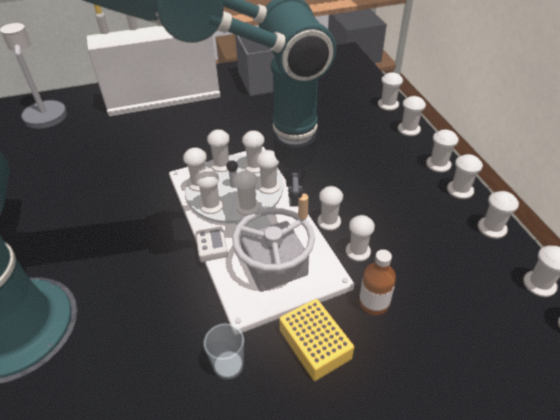

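The handle, top near (303,197), leads the fingers on the far side, and the jars and bottle haven't moved. I'll push on and stop short of the end.

Emit:
move_arm:
  steps:
    - [-10,-9,0,0,0]
    - [-18,-19,0,0,0]
    - [-24,-30,0,0,0]
    - [-28,-43,0,0,0]
    - [-30,-56,0,0,0]
    - [-30,-69,0,0,0]
    - [-27,-82,0,0,0]
    - [-23,-94,0,0,0]
    - [-16,-105,0,0,0]
    - [-7,-115,0,0,0]
    - [3,-123,0,0,0]
    - [15,-129,0,0,0]
    - [27,-133,0,0,0]
    - [40,-135,0,0,0]

```text
time: 6.4
tool_pos: [0.5077, -0.1009, 0.1431]
tcp_rot: [0.424, 3.105, 0.003]
wrist_force: [6.7, 3.2, -1.3]
width: -0.003
```

```bash
python3 - <<'E'
from p import *
print(s["time"],T0,s["wrist_force"],s["torque"])
print(np.degrees(np.arctan2(T0[1]-H[1],T0[0]-H[0])),np.hypot(T0[1]-H[1],T0[0]-H[0]))
for n in("top","side"):
    c=cam(n);cv2.imwrite(f"pics/{n}5.png",c["pixels"][:,:,::-1])
im=cv2.resize(c["pixels"][190:310,190:350,::-1],(800,600),interpolation=cv2.INTER_CUBIC)
cv2.imwrite("pics/side5z.png",im)
b=np.array(circ(-102,.142))
for a in range(-105,-150,-5): print(a,(M.T@(np.array(circ(a,.142))-b)*1000).round().astype(int).tolist())
E
```

```text
6.4 [ 0.50772856 -0.10092355  0.14305999] [ 6.66297359  3.23085243 -1.34036595] [ 0.43388422 -1.12903126 -0.04702968]
-98.72749438219988 0.07428366221340707
-105 [4, 0, 0]
-110 [10, 0, 0]
-115 [17, 1, 0]
-120 [23, 2, 0]
-125 [30, 4, 0]
-130 [36, 7, 0]
-135 [42, 10, 0]
-140 [47, 13, 0]
-145 [52, 17, 0]
```

View pics/side5z.png

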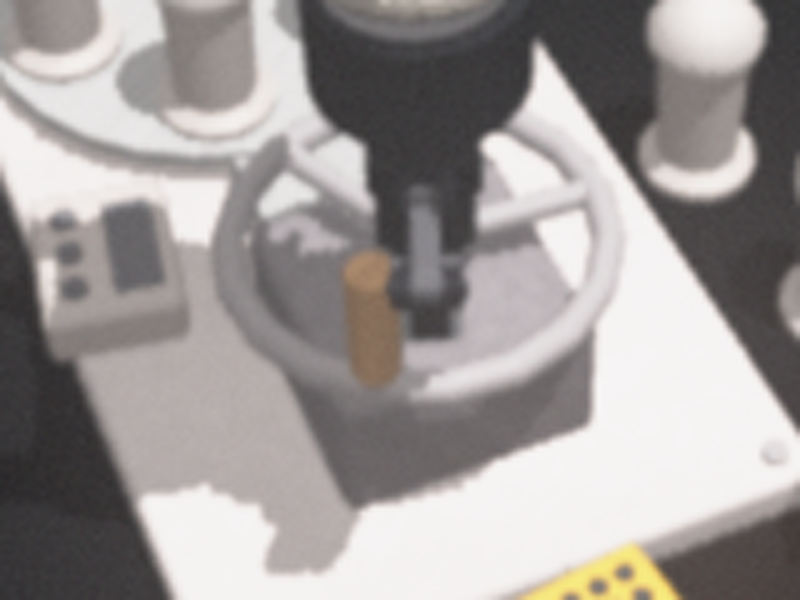

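View pics/side5.png

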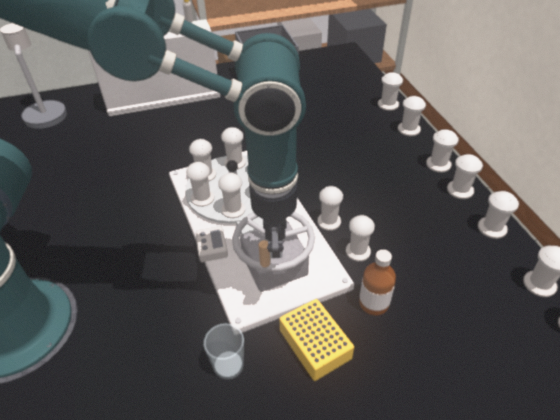

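In the enlarged side view the handle top is at (368,267), which is (263.3,243.1) in the full picture. The handle is still ahead of the fingers and short of its start.

```bash
python3 - <<'E'
from p import *
c=cam("side");p=atz(c,263.3,243.1,.176);h0=np.array([.4494,-.0511]);Hs=np.array([.5208,-.0242])
f=lambda v:np.degrees(np.arctan2(v[1],v[0]))
print(p,dep(c,263.3,243.1),f(p[:2]-Hs),f(h0-Hs),np.hypot(*(p[:2]-Hs)),np.hypot(*(p[:2]-h0)),f(T0[:2]-Hs))
E
```

```text
[ 0.48460001 -0.09208273  0.176     ] [ 0.48392417 -0.09512996  0.17957552] -118.06977272128029 -159.3560644067818 0.07693181844844078 0.05402429779486066 -101.5792557056213
```

Emit:
move_arm:
  steps:
    - [10,0,0,0,0]
    - [23,2,0,0,0]
    - [36,7,0,0,0]
    - [42,10,0,0,0]
    - [42,10,0,0,0]

```text
time: 7.05
tool_pos: [0.4698, -0.0806, 0.1431]
tcp_rot: [0.422, 3.107, 0.0]
wrist_force: [2.8, -1.5, 1.0]
width: 0.003
```

```bash
python3 - <<'E'
from p import *
print(s["time"],T0,s["wrist_force"])
c=cam("side")
im=cv2.resize(c["pixels"][190:310,190:350,::-1],(800,600),interpolation=cv2.INTER_CUBIC)
cv2.imwrite("pics/side6z.png",im)
E
```

```text
7.05 [ 0.46982589 -0.08059724  0.14309882] [ 2.84918714 -1.4851368   0.97890182]
```

View pics/side6z.png

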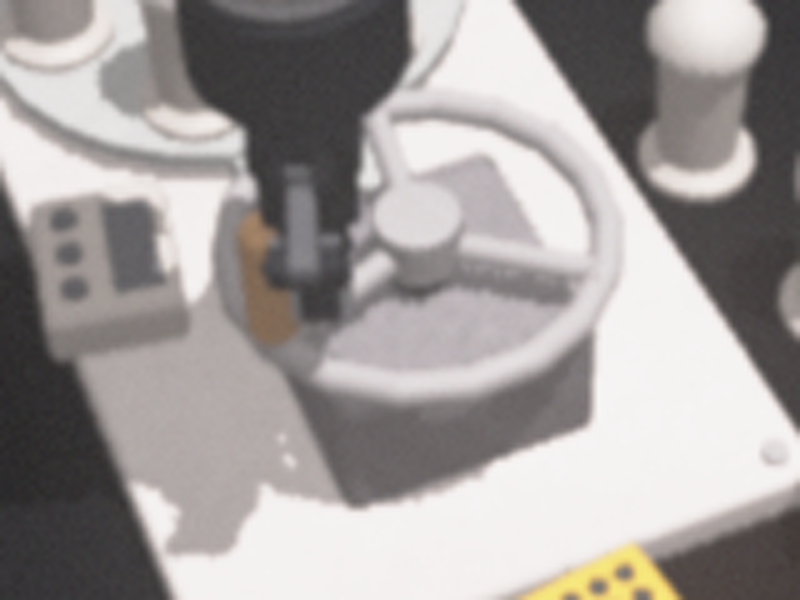

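The handle's left edge is at x≈240, against 220 at the start, and about 18 px lower. That leaves it roughly 9 mm (7-8°) short.

Emit:
move_arm:
  steps:
    - [4,3,0,0,0]
    - [8,6,0,0,0]
    - [8,6,0,0,0]
    - [8,6,0,0,0]

```text
time: 7.5
tool_pos: [0.4621, -0.0736, 0.1419]
tcp_rot: [0.423, 3.111, -0.001]
wrist_force: [2.9, -2.1, 1.6]
width: -0.006
```

```bash
python3 - <<'E'
from p import *
print(s["time"],T0,s["wrist_force"])
c=cam("side")
im=cv2.resize(c["pixels"][190:310,190:350,::-1],(800,600),interpolation=cv2.INTER_CUBIC)
cv2.imwrite("pics/side7z.png",im)
print(np.degrees(np.arctan2(T0[1]-H[1],T0[0]-H[0])))
E
```

```text
7.5 [ 0.46205729 -0.07358504  0.14191219] [ 2.89111881 -2.0885247   1.59297627]
-141.0159569611965
```

View pics/side7z.png

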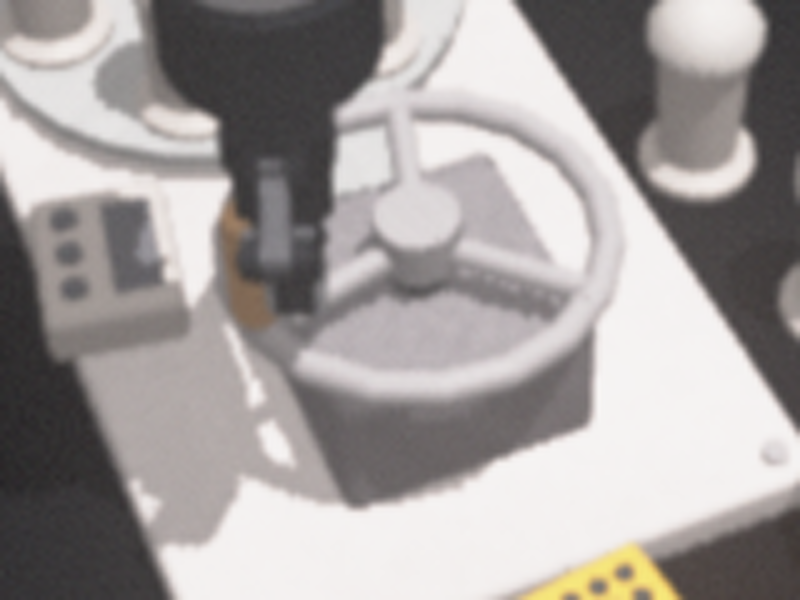

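The spokes and the visible part of the handle are back where they were in the first picture: the far spoke is at (405,110) and the handle's left edge at about 222. I'll back off, rise and move away.

Emit:
move_arm:
  steps:
    - [-10,-7,0,0,0]
    - [-21,-15,0,0,0]
    - [-21,-15,-40,0,0]
    - [-21,-15,-80,0,0]
    - [-21,-15,-120,0,0]
    - [-21,-15,-140,0,0]
    - [10,40,-140,0,0]
    - [50,90,-140,0,0]
    - [150,200,-140,0,0]
    - [200,260,-140,0,0]
    - [300,400,-140,0,0]
    - [400,530,-140,0,0]
    - [400,530,-140,0,0]
    - [400,530,-140,0,0]
    - [400,530,-140,0,0]
    - [400,530,-140,0,0]
    - [400,530,-140,0,0]
    - [400,530,-140,0,0]
    - [400,530,-140,0,0]
    - [400,530,-140,0,0]

```text
time: 9.55
tool_pos: [0.2167, 0.5466, 0.2798]
tcp_rot: [-0.423, -3.112, 0.004]
wrist_force: [0.3, 0.3, -0.1]
width: -0.004
```

```bash
python3 - <<'E'
from p import *
import pickle
print(s["time"],T0,s["wrist_force"],s["joint_vel"].round(3))
for n in("top","side"):
    c=cam(n);cv2.imwrite(f"pics/{n}8.png",c["pixels"][:,:,::-1])
    o=pickle.load(open(n+"0.pkl","rb"))
    d=cv2.absdiff(c["pixels"],o["pixels"]);cv2.imwrite(f"pics/{n}8d.png",cv2.convertScaleAbs(d,alpha=2))
im=cv2.resize(c["pixels"][190:310,190:350,::-1],(800,600),interpolation=cv2.INTER_CUBIC)
cv2.imwrite("pics/side8z.png",im)
E
```

```text
9.55 [0.21670436 0.54661429 0.27983659] [ 0.28884278  0.33771222 -0.08281356] [ 0.489  0.53  -0.554 -0.018  0.032  0.493]
```

View pics/side8z.png

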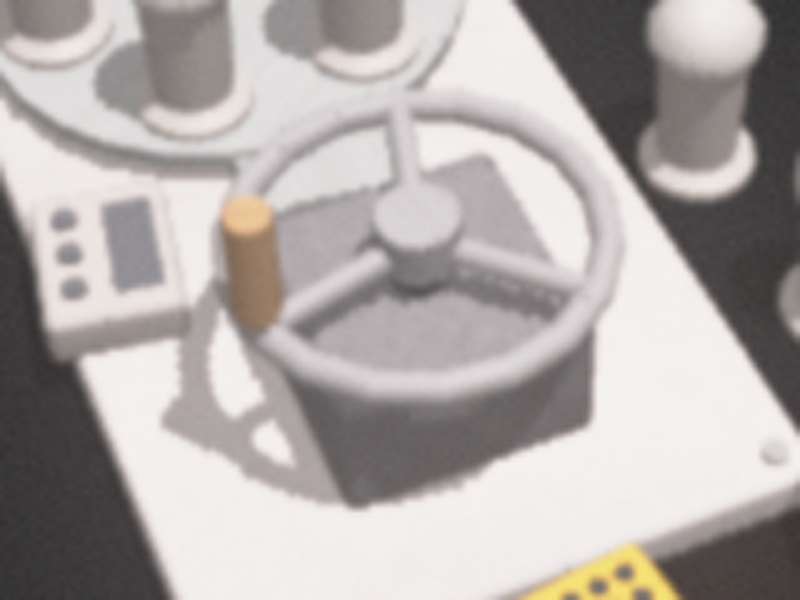

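View pics/top8.png

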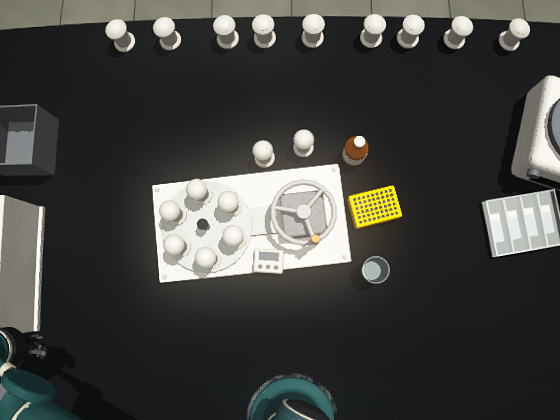

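View pics/side8d.png

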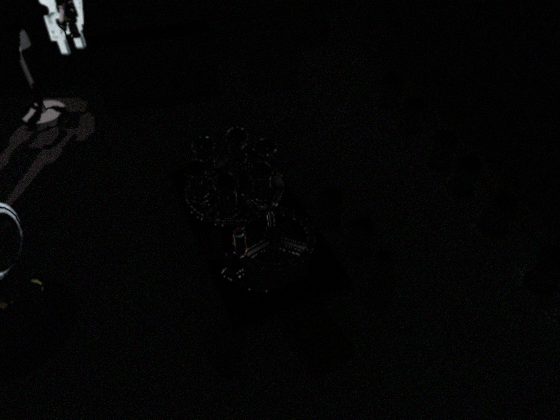

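The handle top is at (248,211), against (244,207) at the start, which is about 1-2 mm. The difference image shows no bystander moved. I'll let the arm settle, then hand in.

Emit:
move_arm:
  steps:
    - [0,0,0,0,0]
    - [0,0,0,0,0]
    - [0,0,0,0,0]
    - [0,0,0,0,0]
    - [0,0,0,0,0]

```text
time: 10.15
tool_pos: [0.2182, 0.544, 0.2817]
tcp_rot: [0.426, 3.112, 0.001]
wrist_force: [-0.6, 0.4, 0.7]
width: 0.005
```

```bash
python3 - <<'E'
from h import *
s=bot.read_state();print(s["time"],s["joint_vel"].round(3),s["wrist_force"])
print(bot.finish_job())
E
```

```text
10.15 [ 0.006  0.003 -0.003  0.    -0.    -0.   ] [-0.5657365   0.40150631  0.74219174]
the job is handed in; nothing more can be done
None
```

I pushed the hand wheel one full turn clockwise with the fingers shut and trailing the handle, then backed off, rose clear and handed the job in at about 10 s of the 54 s allowed.

- **Handle:** in the final pictures it stands about 1–2 mm from where it began, and the spokes match their starting positions.
- **Carousel:** its jars line up with their starting places in the pictures, as a one-jar step should look. I had no direct reading of the carousel or wheel angle.
- **Loose things:** the before-and-after side view shows none of them moved, and the top view agrees.
- **Forces:** the highest wrist force I read was about 15 N, partway through the first half turn, more than the 3–6 N given. I put that down to friction from the fingers sliding round the handle. Readings were only taken at the end of each move.
- **Disagreement:** the two cameras put the hub and handle 3–6 mm apart, so I steered by the average and set the final stop from the side camera alone.

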